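Make up two water-sampling kits

TASK

Make up the two sampling kits from the stock in the middle of the bench: the blue carrier gets the amber bottle with the red cap, the white bottle with the yellow cap and the clear glass vial with the green cap; the green carrier gets the amber bottle with the white cap and the white bottle with the red cap. Stand each one upright on the floor of a compartment of its own (any compartment of the right carrier), setting it down rather than dropping it, and knock nothing over. The white bottle with the black cap belongs to neither kit: leave it, the beaker and the blue-lidded jar where they are.

Things in the scene. Friction and masses are not known exactly. Their poses are not given: they have to be found in the camera images.
- amber_red: small amber glass bottle with a red screw cap and a plain paper label: body 44 mm in diameter and straight up to 62 mm, cap 29 mm in diameter (31 mm at its lower rim), from 71 to 88 mm (overall height 88 mm); about 0.09 kg; origin at the centre of its underside, z up its axis, upright at the start, capped and empty. Goes into the blue carrier.
- white_yellow: small white plastic bottle with a yellow screw cap and a plain paper label: body 46 mm in diameter and straight up to 60 mm, cap 37 mm in diameter (38.6 mm at its lower rim), from 66 to 84 mm (overall height 84 mm); about 0.05 kg; origin at the centre of its underside, z up its axis, upright at the start, capped and empty. Goes into the blue carrier.
- vial: clear glass vial with a green screw cap and a plain paper band: body 30 mm in diameter and straight up to 66 mm, cap 25 mm in diameter from 68 to 84 mm (overall height 84 mm); about 0.04 kg; origin at the centre of its underside, z up its axis, upright at the start, capped and empty. Goes into the blue carrier.
- amber_white: small amber glass bottle with a white screw cap and a plain paper label: body 44 mm in diameter and straight up to 62 mm, cap 29 mm in diameter (31 mm at its lower rim), from 71 to 88 mm (overall height 88 mm); about 0.09 kg; origin at the centre of its underside, z up its axis, upright at the start, capped and empty. Goes into the green carrier.
- white_red: small white plastic bottle with a red screw cap and a plain paper label: body 46 mm in diameter and straight up to 60 mm, cap 37 mm in diameter (38.6 mm at its lower rim), from 66 to 84 mm (overall height 84 mm); about 0.05 kg; origin at the centre of its underside, z up its axis, upright at the start, capped and empty. Goes into the green carrier.
- white_black: small white plastic bottle with a black screw cap and a plain paper label: body 46 mm in diameter and straight up to 60 mm, cap 37 mm in diameter (38.6 mm at its lower rim), from 66 to 84 mm (overall height 84 mm); about 0.05 kg; origin at the centre of its underside, z up its axis, upright at the start, capped and empty. Spare stock: stays where it is.
- blue_carrier: blue plastic carrier, fixed: open box 202 mm long (its x) x 70 wide (y) x 32 high; 3 compartments in a row along x, each 62 x 62 mm inside, centres at x = -66, 0 and +66 mm, y = 0; walls and partitions 4 mm thick, 32 high; floor 5 mm thick. A lip sticks out 15 mm at each end. Origin: centre of underside, z up. Bottles stand 66 mm apart along x, so fingers fit best closing along y, above the walls.
- green_carrier: green plastic carrier, fixed: open box 136 mm long (its x) x 70 wide (y) x 32 high; 2 compartments in a row along x, each 62 x 62 mm inside, centres at x = -33 and +33 mm, y = 0; walls and partitions 4 mm thick, 32 high; floor 5 mm thick. A lip sticks out 15 mm at each end. Origin: centre of underside, z up. Bottles stand 66 mm apart along x, so fingers fit best closing along y, above the walls.
- beaker: empty clear glass beaker, 68 mm in diameter, 90 mm high; bystander on the far side of the bench; origin at the centre of its underside, z up. Loose.
- powder_jar: white plastic jar with a blue lid, 76 mm in diameter, 84 mm high; bystander on the far side of the bench; origin at the centre of its underside, z up. Loose.
Mind the look-alikes: they are no part of the job. What is shaped like the white_yellow but purple is not meant.

How it is judged (in metres and radians):
At the end, for the whole second after the job is handed in: All five stand in the carrier named in the goal, within 0.1 rad of upright, underside within 4 mm of its floor (so each in its own compartment), slower than 0.02 m/s and released; spare bottle, beaker and jar upright within 0.1 rad and within 30 mm of their starts (x of amber_red in the frame of blue_carrier between -0.099 and 0.099 m and y of amber_red in the frame of blue_carrier between -0.031 and 0.031 m and z of amber_red in the frame of blue_carrier between 0.001 and 0.009 m and angle between each of amber_red, white_yellow, vial, amber_white, white_red, white_black, beaker, powder_jar's own z axis and vertical below 0.1 rad and linear speed of each of amber_red, white_yellow, vial, amber_white, white_red below 0.02 m/s and x of white_yellow in the frame of blue_carrier between -0.099 and 0.099 m and y of white_yellow in the frame of blue_carrier between -0.031 and 0.031 m and z of white_yellow in the frame of blue_carrier between 0.001 and 0.009 m and x of vial in the frame of blue_carrier between -0.099 and 0.099 m and y of vial in the frame of blue_carrier between -0.031 and 0.031 m and z of vial in the frame of blue_carrier between 0.001 and 0.009 m and x of amber_white in the frame of green_carrier between -0.066 and 0.066 m and y of amber_white in the frame of green_carrier between -0.031 and 0.031 m and z of amber_white in the frame of green_carrier between 0.001 and 0.009 m and x of white_red in the frame of green_carrier between -0.066 and 0.066 m and y of white_red in the frame of green_carrier between -0.031 and 0.031 m and z of white_red in the frame of green_carrier between 0.001 and 0.009 m and distance of each of white_black, beaker, powder_jar from where it was at the start of the episode below 0.03 m); the robot touches nothing.
It fails at once if a bottle or the vial is dropped or knocked flying (faster than 0.6 m/s, as after a fall of about 18 mm, while the fingers do not touch it) ((linear speed of amber_red above 0.6 m/s and contact force between the fingers and amber_red below 0.01 N) or (linear speed of white_yellow above 0.6 m/s and contact force between the fingers and white_yellow below 0.01 N) or (linear speed of vial above 0.6 m/s and contact force between the fingers and vial below 0.01 N) or (linear speed of amber_white above 0.6 m/s and contact force between the fingers and amber_white below 0.01 N) or (linear speed of white_red above 0.6 m/s and contact force between the fingers and white_red below 0.01 N) or (linear speed of white_black above 0.6 m/s and contact force between the fingers and white_black below 0.01 N)).
It fails at once if a bottle, the vial, the beaker or the jar is knocked over (tilted by more than 0.7 rad) (angle between any of amber_red, white_yellow, vial, amber_white, white_red, white_black, beaker, powder_jar's own z axis and vertical above 0.7 rad).
It fails at once if the spare bottle, the beaker or the jar is moved by more than 40 mm (distance of any of white_black, beaker, powder_jar from where it was at the start of the episode above 0.04 m).
It also fails if it takes over 136 s, if anything falls off the work surface, if the arm or the gripper's body presses on something with over 40 N, if the wrist force passes 120 N, or if a joint passes its speed limit or range.

ROBOT

A 6-joint arm with a two-finger parallel gripper is mounted at the origin on the work surface. World frame = base frame: x ahead of the robot, y to its left, z up, the work surface at z = 0. Lengths are in mm, angles in rad, forces in N, time in s.
With the tool pointing down it reaches from about 300 to 775 mm from the base axis. Payload 14.6 kg.
Tool frame: the origin (TCP) lies on the centre line of the jaws, within the pads' length; the fingertips stand 19 mm ahead of it and the grasp point (between the pads) is the TCP (bot.tip_reach is the distance from the TCP to the fingertips, in mm); y points along the fingers, x is the direction in which the jaws open and shut, and the axes are right-handed (so a half turn about y gives the same grasp; the last joint's range is limited). The gripper opens to 85 mm and grips with 20 to 120 N. Pads are 22 mm wide; open, the fingers measure 114 mm over their backs; the gripper's body (76 mm by 85 mm) begins 54 mm behind the grasp point. The pads swing forward as they close: fully open they stand 13 mm farther back than shut.
Start: joints at [-1.389, 0.3, 1.521, -0, 1.321, -0.067], TCP at [135.426, -533.057, 250.281] pointing down, gripper open.
Joint ranges: [-3.03, 3.03], [-0.79, 2.21], [0.23, 2.52], [-1.04, 4.18], [0, 3.07], [-2.55, 2.55]. Speed limits (rad/s): [2.22, 2.22, 2.57, 3.14, 3.14, 3.14].

INTERFACE

Orientations are given as a unit quaternion [w, x, y, z].
In Python, from rig import bot gives the robot as it stands. Calls block until the motion is done:
- bot.move_to(position, orientation): joint-space move of the TCP to a pose.
- bot.servo_line(position, attitude=None, speed=150, until_force=None): straight line of the TCP; attitude=None keeps the orientation; speed is the mean speed in mm/s. With until_force (N) it stops when the force on the tool has changed by that much, and returns True; else False.
- bot.move_joints(angles): joint-space move.
- bot.move_gripper(opening, grip_force=None): finger opening in mm; grip_force is the grip in N (None keeps the last); returns when the fingers have stopped.
- bot.dwell(seconds).
- bot.ik(position, orientation): joint angles nearest the present ones, or None.
- bot.read_state(): the state.
- bot.read_camera(name): name is "side" or "top" or "wrist"; returns a dict with "image" (384x512x3 uint8, blue, green, red), "depth" (384x512 float32, mm along the optical axis (not along the pixel's ray), 0 where there is no reading), "fovy" (degrees; the focal length in pixels is half the picture's height over the tangent of half this angle, whatever the lens; pixels are square), "cx", "cy" (the principal point, pixels), "k1" (the pictures are not rectified: a ray, as slopes to the right and down, at radius r is drawn at 1 + k1 r^2 times it, then the intrinsics apply), "eye" and "attitude" of the camera in the world; the wrist camera has in their place "mount" (4x4, takes a point from camera to tool coordinates, whose origin is the TCP and whose axes are the tool frame's). Camera axes: x right, y down, z forward; pixel columns grow to the right and rows downward; lengths in mm; the calibration is good to about 2 mm. A picture is of the moment at which its call begins: read the wrist's pose just before it.
A pose or a line that the arm cannot do raises bot.MotionError and nothing moves.
- bot.finish_job(): hands the job in, once; it reports no verdict.
The state is a dict: "clock": time; "joint_positions": joint angles; "qvel": joint speeds; "effort": joint torques, N m; "ee_pos": TCP position; "tool_rot": TCP orientation; "ft_force": force on the tool from outside, world axes, zero at the start; "moment": the same for the moment, N m; "grip_width": finger opening in mm.
Only numpy, scipy, OpenCV 4.12 (cv2) and the standard library are available. Lean on these libraries where they do the work, as an engineer would, in place of code of your own. Each camera call takes 0.05 s, during which the arm holds its last target.

## Working session

There is one attempt and no reset: what is moved stays moved. The work goes in short steps, each a Python script; the robot and the scene stay as the last script left them, time stands still between calls to the robot, and variables do not carry over. Pictures are saved under pics/ and viewed, and the job is handed in when it is done.

```bash
ls; mkdir -p pics
python3 - <<'E'
from rig import bot
import cv2,numpy as np
s=bot.read_state();print(s)
for n in("top","side","wrist"):
    c=bot.read_camera(n);cv2.imwrite(f"pics/{n}0.png",c["image"]);np.savez(f"{n}0.npz",**c)
    print(n,{k:v for k,v in c.items() if k not in("image","depth")},(c["depth"]>0).mean())
E
```

```text
pics
{'clock': 0.0, 'joint_positions': array([-1.38859853e+00,  3.00472515e-01,  1.52159319e+00,  4.14326859e-05,
        1.32070145e+00, -6.65838365e-02]), 'qvel': array([-0.00097775, -0.00023605,  0.00029663, -0.00097519,  0.00055197,
       -0.00043159]), 'effort': array([-4.17250185e-04, -5.43498051e+01, -3.61791873e+01, -9.78546132e-05,
        4.03125276e-03,  2.99715077e-05]), 'ee_pos': array([ 135.3982435 , -532.85108089,  249.71540273]), 'tool_rot': array([ 0.5584563 , -0.55788276,  0.43440503, -0.43380371]), 'ft_force': array([ 0.33845023,  0.40426682, -0.27418393]), 'moment': array([ 0.01826698,  0.01459787, -0.01942107]), 'grip_width': 85.37909410570049}
top {'fovy': 46.205687404810405, 'cx': 252.5305475793843, 'cy': 199.9242055813525, 'k1': -0.020095284601276436, 'eye': array([ 362.63892719,   20.89550505, 1320.04674514]), 'attitude': array([-0.0597991 ,  0.71397691, -0.69325029,  0.07787856])} 0.9959615071614584
side {'fovy': 49.17323384431245, 'cx': 257.95811116238326, 'cy': 194.22003199154236, 'k1': -0.057937837198861364, 'eye': array([386.54757696, 689.18069999, 878.23496376]), 'attitude': array([ 0.05474163, -0.13366441,  0.92803967, -0.34333591])} 0.9961446126302084
wrist {'fovy': 67.41828532388145, 'cx': 256.2453889003908, 'cy': 191.20029915486342, 'k1': -0.02042174907587701, 'mount': array([[ 9.99999110e-01,  1.19581511e-03,  5.92217976e-04,
        -7.54071217e-02],
       [-1.96542163e-04, -3.06972776e-01,  9.51718276e-01,
        -1.24036615e+02],
       [ 1.31987389e-03, -9.51717545e-01, -3.06972267e-01,
         7.93185944e+01],
       [ 0.00000000e+00,  0.00000000e+00,  0.00000000e+00,
         1.00000000e+00]])} 0.9959157307942709
```

View pics/top0.png

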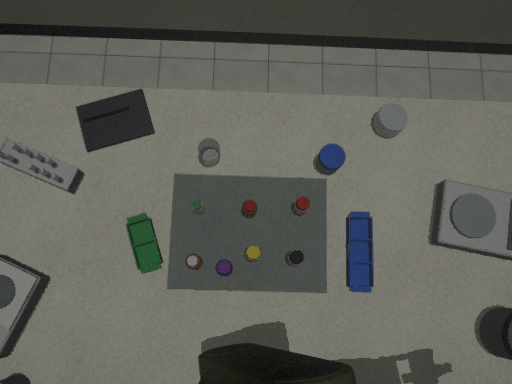

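View pics/side0.png

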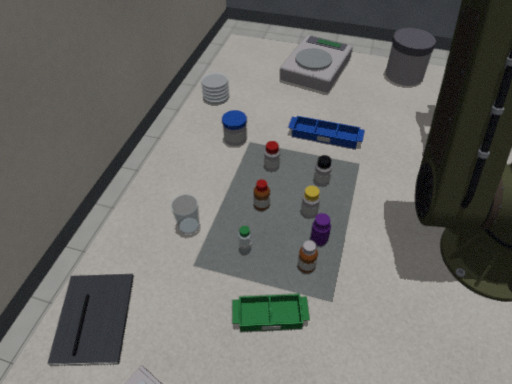

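View pics/wrist0.png

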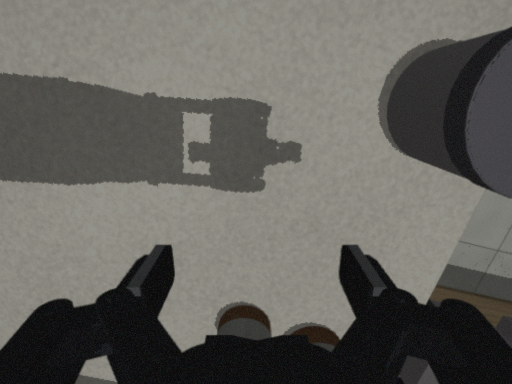

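```bash
cat > h.py <<'E'
import cv2,numpy as np
from scipy.spatial.transform import Rotation as R
def rot(q): return R.from_quat([q[1],q[2],q[3],q[0]]).as_matrix()
def camera_pose(c,state=None):
    if "eye" in c: return rot(c["attitude"]),np.asarray(c["eye"])
    M=c["mount"];T=rot(state["tool_rot"]);return T@M[:3,:3],T@M[:3,3]+state["ee_pos"]
def K(c):
    f=c["image"].shape[0]/2/np.tan(np.radians(float(c["fovy"])/2))
    return np.array([[f,0,float(c["cx"])],[0,f,float(c["cy"])],[0,0,1]])
def slopes(c,uv):
    return cv2.undistortPoints(np.float64(uv).reshape(-1,1,2),K(c),np.array([float(c["k1"]),0,0,0,0])).reshape(-1,2)
def rays(c,uv,st=None):
    Rm,e=camera_pose(c,st);s=slopes(c,uv);return e,np.c_[s,np.ones(len(s))]@Rm.T
def plane(c,uv,z,st=None):
    e,d=rays(c,uv,st);return e+d*((z-e[2])/d[:,2:])
def points(c,mask,st=None):
    v,u=np.nonzero(mask&(c["depth"]>0));e,d=rays(c,np.c_[u,v],st)
    return e+d*c["depth"][v,u][:,None],np.c_[u,v]
def tri(c1,u1,c2,u2,s1=None,s2=None):
    e1,d1=rays(c1,[u1],s1);e2,d2=rays(c2,[u2],s2);d1,d2=d1[0],d2[0]
    t=np.linalg.lstsq(np.c_[d1,-d2],e2-e1,rcond=None)[0]
    a,b=e1+t[0]*d1,e2+t[1]*d2;return (a+b)/2,np.linalg.norm(a-b)
HUE={"red":[(0,8),(172,180)],"yellow":[(22,34)],"green":[(48,75)],"blue":[(108,128)],"purple":[(130,155)]}
def cmask(img,col,smin=120,vmin=50):
    h=cv2.cvtColor(img,cv2.COLOR_BGR2HSV);m=np.zeros(h.shape[:2],bool)
    for a,b in HUE[col]: m|=(h[...,0]>=a)&(h[...,0]<=b)
    return m&(h[...,1]>=smin)&(h[...,2]>=vmin)
def blobs(m,amin=15):
    n,l,s,c=cv2.connectedComponentsWithStats(m.astype(np.uint8));return [(s[i,4],c[i].round(1),s[i,:4],l==i) for i in range(1,n) if s[i,4]>=amin]
E
python3 - <<'E'
from h import *
T=dict(np.load("top0.npz"));S=dict(np.load("side0.npz"))
for n,c in(("top",T),("side",S)):
  for col in HUE:
    for a,ce,bb,m in blobs(cmask(c["image"],col)):
        P,_=points(c,m);zt=np.percentile(P[:,2],90);q=P[P[:,2]>zt-6]
        print(n,col,a,ce,bb,"top",zt.round(1),"med",np.median(q,0).round(1),"mid",((q.min(0)+q.max(0))/2).round(1))
for n,c in(("top",T),("side",S)):
  im=c["image"]; im=im[150:310,110:390] if n=="top" else im[90:350,150:390]
  cv2.imwrite(f"pics/{n}0z.png",cv2.resize(im,None,fx=2.8 if n=="top" else 2.3,fy=2.8 if n=="top" else 2.3,interpolation=cv2.INTER_CUBIC))
E
```

```text
top red 130 [302.8 202.9] [297 197  13  13] top 87.5 med [ 604.9 -149.3   85. ] mid [ 604.4 -149.2   85.9]
top red 107 [249.2 205.9] [244 200  12  13] top 91.8 med [ 5.918e+02 -5.000e-01  8.950e+01] mid [592.5   0.6  90.7]
top yellow 146 [252.9 252.2] [247 246  13  14] top 88.5 med [462.3 -12.7  85.8] mid [462.1 -12.6  86.7]
top green 51 [196.3 204.5] [193 201   8   8] top 87.8 med [590.5 147.9  85.4] mid [589.  148.3  85.9]
top green 96 [136.6 218.4] [128 214  18  10] top 35.7 med [552.8 324.3  32.9] mid [552.1 323.2  34.2]
top green 998 [145.3 245.9] [130 218  31  55] top 32.9 med [424.5 276.2  32.9] mid [477.8 285.7  32.9]
top blue 490 [332. 156.] [320 144  25  25] top 88.3 med [ 744.1 -232.3   85.3] mid [ 743.6 -232.1   87.8]
top blue 1604 [359.1 252.2] [349 212  24  80] top 33.2 med [ 452.1 -317.    32.5] mid [ 478.2 -323.3   33.6]
top purple 146 [223.3 266.5] [216 260  16  14] top 87.9 med [419.3  67.6  85.4] mid [421.7  67.6  86.4]
side red 127 [271.7 147. ] [266 141  12  13] top 83.7 med [ 604.  -146.1   81.8] mid [ 604.  -148.3   81.9]
side red 120 [261.3 185.6] [255 179  13  13] top 87.4 med [590.6   2.8  86.3] mid [590.7   2.2  85.8]
side yellow 179 [311.6 192.9] [305 186  14  15] top 83.2 med [463.3 -10.6  81.7] mid [462.8 -13.3  81. ]
side green 32 [327.7  42.6] [319  40  18   6] top 66.7 med [ 555.6 -770.1   65.1] mid [ 558.7 -769.8   64.5]
side green 70 [244.  230.2] [240 226   9   9] top 83.7 med [589.3 149.6  81.8] mid [590.  150.3  82. ]
side green 1925 [269.9 311.5] [233 294  76  33] top 30.7 med [483.8 309.4  29.8] mid [484.  301.6  29.7]
side blue 376 [233.8 119.8] [222 111  24  19] top 84.5 med [ 744.2 -228.9   82.7] mid [ 744.1 -229.5   83.8]
side blue 1388 [326. 131.] [289 116  75  32] top 30.2 med [ 474.7 -316.4   29.1] mid [ 478.3 -322.4   29.6]
side purple 249 [321.6 223.1] [313 214  17  19] top 83.8 med [420.3  69.6  82. ] mid [419.9  67.3  81.7]
```

View pics/top0z.png

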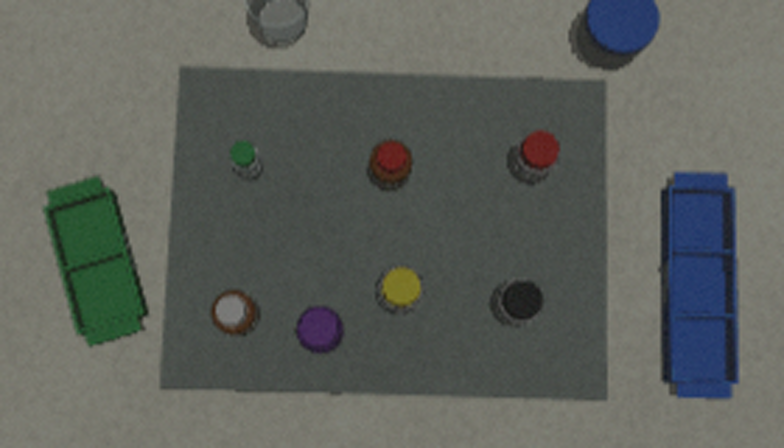

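View pics/side0z.png

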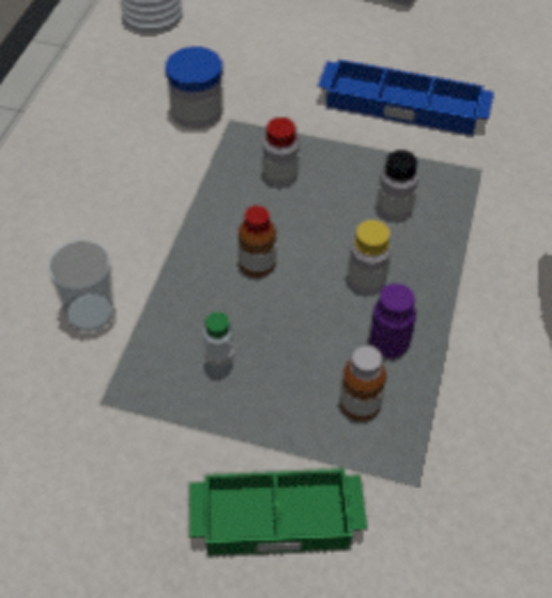

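Run:
```python
from h import *
T=dict(np.load("top0.npz"));S=dict(np.load("side0.npz"))
for n,c in(("top",T),("side",S)):
  h=cv2.cvtColor(c["image"],cv2.COLOR_BGR2HSV)
  P,uv=points(c,np.ones(h.shape[:2],bool))
  Z=np.zeros(h.shape[:2]);Z[uv[:,1],uv[:,0]]=P[:,2]
  X=np.zeros(h.shape[:2]+(3,));X[uv[:,1],uv[:,0]]=P
  reg=(X[...,0]>350)&(X[...,0]<680)&(abs(X[...,1])<220)&(Z>73)
  for a,ce,bb,m in blobs(reg,8):
    q=X[m];print(n,a,ce,"bgr",np.median(c["image"][m],0),"mid",((q.min(0)+q.max(0))/2).round(1),"med",np.median(q,0).round(1))
  reg=(X[...,0]>700)&(abs(X[...,1])<350)&(Z>60)&(X[...,0]<800)
  for a,ce,bb,m in blobs(reg,8):
    q=X[m];print(n,"far",a,ce,"mid",((q.min(0)+q.max(0))/2).round(1))
  for col,ys in(("green",1),("blue",-1)):
    m=cmask(c["image"],col,100,30)&(Z>22)&(Z<45)&(X[...,1]*ys>230)&(abs(X[...,1])<420)
    q=X[m];print(n,col,m.sum(),cv2.minAreaRect(q[:,:2].astype(np.float32)),np.percentile(q[:,2],[10,50,90]))
    m=cmask(c["image"],col,100,30)&(Z<18)&(Z>-5)&(X[...,1]*ys>230)&(abs(X[...,1])<420)
    q=X[m];print(n,col,"floorz",np.median(q,0))
cols={"white_red":((302.8,202.9),(271.7,147)),"amber_red":((249.2,205.9),(261.3,185.6)),"yellow":((252.9,252.2),(311.6,192.9)),"vial":((196.3,204.5),(244,230.2))}
for k,(a,b) in cols.items(): print(k,tri(T,a,S,b))
```

```text
top 145 [302.4 202.4] bgr [33. 36. 99.] mid [ 605.4 -148.5   81.8] med [ 604.9 -147.    84.6]
top 67 [196.2 204.1] bgr [50. 84. 41.] mid [590.5 149.6  82.3] med [590.2 149.4  84.8]
top 94 [249.3 205.5] bgr [30. 34. 99.] mid [591.    1.6  84.5] med [590.1   1.6  88.5]
top 143 [252.9 251.4] bgr [ 40. 117. 122.] mid [463.5 -12.7  83.5] med [464.2 -12.5  85.2]
top 150 [296.4 256.3] bgr [32.5 33.5 33. ] mid [ 453.5 -132.5   82. ] med [ 454.  -131.3   85. ]
top 106 [192.  260.1] bgr [116. 118. 118.] mid [436.1 152.7  83.8] med [435.1 152.2  87.7]
top 145 [223.2 266.3] bgr [87. 43. 68.] mid [420.5  66.6  82. ] med [421.5  67.5  84.9]
top far 217 [208.4 147.1] mid [753.4 121.9  79. ]
top far 559 [331.6 155.9] mid [ 745.5 -232.9   76.7]
top green 408 ((483.86468505859375, 299.6707458496094), (163.00579833984375, 69.59292602539062), 19.21833610534668) [27.53789877 32.23297674 36.13291318]
top green floorz [484.80582437 303.17580163   6.08082819]
top blue 521 ((478.5395202636719, -323.33453369140625), (71.04459381103516, 229.0382843017578), 89.58724212646484) [27.5310743  31.90320011 35.4169515
[... 929 characters left out ...]
26611328125) [25.20145327 29.54008623 31.87238265]
side green floorz [486.39562144 293.07090302   4.21201265]
side blue 524 ((478.33709716796875, -323.0859680175781), (228.6556396484375, 76.12870788574219), 0.33982008695602417) [23.68529622 28.75302589 31.64411424]
side blue floorz [ 475.08729808 -339.77155198    5.47807819]
white_red (array([ 605.22721087, -150.44702658,   72.5978078 ]), np.float64(0.6576525097208158))
amber_red (array([591.08558028,   1.15247305,  77.24205448]), np.float64(0.29822360952092847))
yellow (array([462.2927701 , -12.73587655,  74.46782465]), np.float64(0.11580610875685528))
vial (array([589.8956243 , 149.10219409,  79.97985493]), np.float64(0.18667653911376875))
```

```bash
cat > m.py <<'E'
from h import *
from rig import bot
G=50
OBJ=dict(amber_red=(591.1,1.8),white_yellow=(463.3,-12.7),vial=(590.6,149.8),amber_white=(435.4,153.0),white_red=(605.3,-148.4))
BL=np.array([478.4,-323.2]);GR=np.array([483.5,300.0]);ga=np.radians(19.15);gx=np.array([np.cos(ga),np.sin(ga)])
SLOT=dict(white_yellow=BL+[-66,0],vial=BL,amber_red=BL+[66,0],amber_white=GR-33*gx,white_red=GR+33*gx)
PSI={k:(np.pi/2 if k in("white_yellow","vial","amber_red") else np.pi/2+ga) for k in SLOT}
def q(psi):
    x=np.array([np.cos(psi),np.sin(psi),0]);y=np.array([0,0,-1.]);M=np.c_[x,y,np.cross(x,y)]
    a=R.from_matrix(M).as_quat();return np.array([a[3],a[0],a[1],a[2]])
def best(xy,z,psis,ref=None):
    out=[]
    ref=bot.read_state()["joint_positions"] if ref is None else ref
    for p in psis:
        for k in(0,np.pi,-np.pi):
            j=bot.ik([xy[0],xy[1],z],q(p+k))
            if j is not None: out.append((np.abs(np.asarray(j)-ref).max(),p+k,np.asarray(j)))
    return min(out,key=lambda t:t[0])
E
python3 - <<'E'
from m import *
print(bot.tip_reach)
for k in SLOT:
    for z in(200,G+5):
      print(k,z,"pick",[ (round(p,2),np.round(j,2)) for p in np.radians([0,45,90,135]) for _,p,j in [best(OBJ[k],z,[p])]] if z==200 else "")
      d,p,j=best(SLOT[k],z,[PSI[k]]);print("   place",p.round(2),j.round(2))
E
```

```text
19.0
white_yellow 200 pick [(np.float64(0.0), array([-0.11,  0.16,  1.82, -0.  ,  1.16, -0.11])), (np.float64(0.79), array([-0.11,  0.16,  1.82, -0.  ,  1.16, -0.89])), (np.float64(4.71), array([-0.11,  0.16,  1.82, -0.  ,  1.16,  1.46])), (np.float64(5.5), array([-0.11,  0.16,  1.82, -0.  ,  1.16,  0.68]))]Traceback (most recent call last):
  File "<stdin>", line 6, in <module>
AttributeError: 'float' object has no attribute 'round'
```

```bash
cat >> m.py <<'E'
ZT=200
def pick(k,grip=35):
    xy=OBJ[k];ps=[0.] if k=="amber_white" else list(np.radians([0,45,90,135]))
    pl=best(SLOT[k],ZT,[PSI[k]])
    d,p,j=best(xy,ZT,ps,ref=pl[2])
    bot.move_gripper(85) if bot.read_state()["grip_width"]<80 else None
    bot.move_joints(list(j))
    bot.servo_line([xy[0],xy[1],G],speed=150)
    bot.move_gripper(20,grip_force=grip)
    s=bot.read_state();print(k,"grip",s["grip_width"].round(1),"clock",s["clock"])
    bot.servo_line([xy[0],xy[1],ZT],speed=150)
    s=bot.read_state();print("lifted",s["grip_width"].round(1),s["ft_force"].round(2))
    return pl
def over(k,pl):
    bot.move_joints(list(pl[2]))
    x,y=SLOT[k];bot.servo_line([x,y,G+25],speed=150)
def snap(name):
    s=bot.read_state();c=bot.read_camera("wrist");cv2.imwrite(f"pics/{name}.png",c["image"]);np.savez(name+".npz",**c,ee_pos=s["ee_pos"],tool_rot=s["tool_rot"])
def place(k):
    x,y=SLOT[k];hit=bot.servo_line([x,y,G+2],speed=30,until_force=4)
    s=bot.read_state();print("set",hit,s["ee_pos"].round(1),s["ft_force"].round(1))
    bot.move_gripper(75);bot.servo_line([x,y,ZT],speed=150)
    print("clock",bot.read_state()["clock"])
E
python3 - <<'E'
from m import *
pl=pick("white_yellow");bot.move_joints(list(pl[2]));snap("w1");c=bot.read_camera("side");cv2.imwrite("pics/s1.png",c["image"]);print(bot.read_state()["clock"])
E
```

```text
Traceback (most recent call last):
  File "m.py", line 28, in pick
    s=bot.read_state();print(k,"grip",s["grip_width"].round(1),"clock",s["clock"])
                                      ^^^^^^^^^^^^^^^^^^^^^
AttributeError: 'float' object has no attribute 'round'
```

It stopped after gripping; I'll fix the print and continue from there.

```bash
sed -i 's/s\["grip_width"\].round(1)/round(float(s["grip_width"]),1)/g' m.py
python3 - <<'E'
from m import *
k="white_yellow";s=bot.read_state();print(s["clock"],s["grip_width"],s["ee_pos"])
bot.servo_line([*OBJ[k],ZT],speed=150)
s=bot.read_state();print(s["clock"],s["grip_width"],s["ft_force"])
pl=best(SLOT[k],ZT,[PSI[k]]);bot.move_joints(list(pl[2]));snap("w1");c=bot.read_camera("side");cv2.imwrite("pics/s1.png",c["image"]);print(bot.read_state()["clock"])
E
```

```text
3.9583 44.83005331529256 [463.52040479 -12.74534585  50.55237016]
5.1083 45.11779713752935 [-0.6713599   0.09331313 -0.86189572]
6.4083
```

View pics/w1.png

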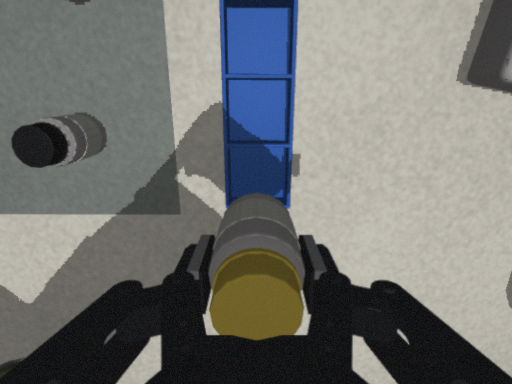

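View pics/s1.png

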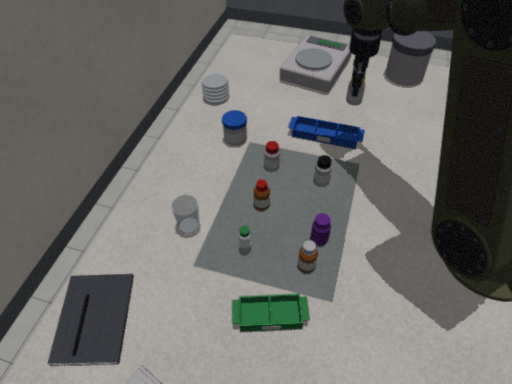

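Run:
```python
from h import *
c=dict(np.load("w1.npz"))
print(plane(c,[(258,142),(258,75),(224,75),(296,75),(225,142),(292,142),(222,10),(298,10)],32,c).round(1))
m=cmask(c["image"],"blue",100,25);P,uv=points(c,m,c);q=P[(P[:,2]>25)&(P[:,2]<40)]
print(m.sum(),np.percentile(q,[1,99],axis=0).round(1), np.percentile(P[:,2],[5,50,95]),np.median(q,0))
f=P[P[:,2]<15];print("floor z",np.median(f[:,2]))
for a,b in((380,440),(450,505),(515,570)):
    r=q[(q[:,0]>a)&(q[:,0]<b)];print(a,np.percentile(r[:,1],[1,99]))
```

```text
[[ 450.2 -323.9   32. ]
 [ 513.4 -323.7   32. ]
 [ 513.4 -291.5   32. ]
 [ 513.5 -359.6   32. ]
 [ 450.1 -290.5   32. ]
 [ 450.3 -358.3   32. ]
 [ 567.7 -291.3   32. ]
 [ 567.9 -359.1   32. ]]
14078 [[ 382.7 -357.9   25.5]
 [ 577.1 -289.2   34. ]] [ 4.359018    5.85051378 32.73318399] [ 498.08851758 -319.85709744   32.16967057]
floor z 5.5557057963480645
380 [-357.67101331 -289.13395677]
450 [-357.89681042 -289.19004818]
515 [-358.09670018 -289.16231349]
```

Run:
```python
from h import *
c=dict(np.load("w1.npz"))
m=np.ones(c["depth"].shape,bool);P,uv=points(c,m,c)
q=P[(P[:,2]>29)&(P[:,2]<36)&(P[:,1]>-345)&(P[:,1]<-302)]
h,e=np.histogram(q[:,0],np.arange(360,620,3));print([(int(a),int(n)) for a,n in zip(e,h) if n])
cv2.imwrite("pics/w1z.png",cv2.resize(c["image"][0:220,190:330],None,fx=2.7,fy=2.7,interpolation=cv2.INTER_NEAREST))
```

```text
[(444, 84), (447, 85), (510, 131), (513, 89), (576, 3)]
```

View pics/w1z.png

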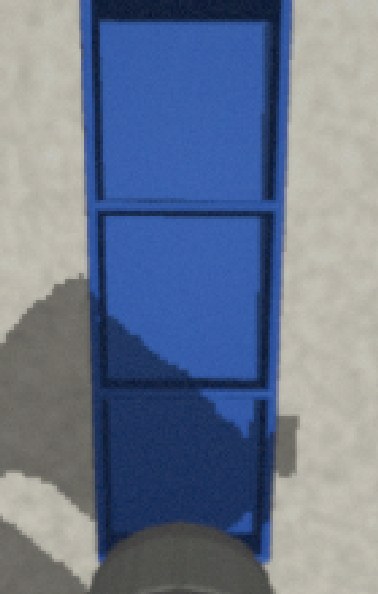

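```bash
sed -i 's/BL=np.array(\[478.4,-323.2\])/BL=np.array([479.3,-323.6])/' m.py
python3 - <<'E'
from m import *
k="white_yellow";x,y=SLOT[k];bot.servo_line([x,y,G+22],speed=150);place(k)
snap("w2");pl=pick("amber_red");over("amber_red",pl);snap("w3");print(bot.read_state()["clock"])
E
```

```text
set True [ 413.2 -323.5   55.1] [ 0.9 -0.4  0.9]
clock 9.475
amber_red grip 43.0 clock 12.7917
lifted 43.0 [-0.18 -0.79 -1.16]
16.2167
```

View pics/w2.png

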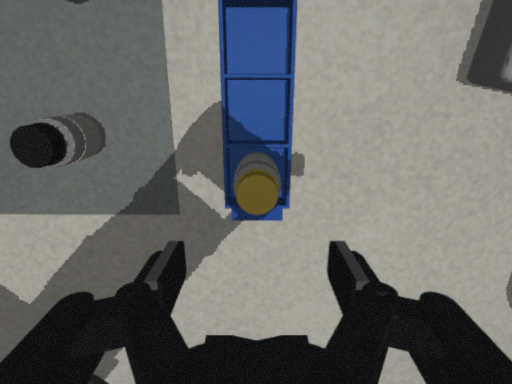

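View pics/w3.png

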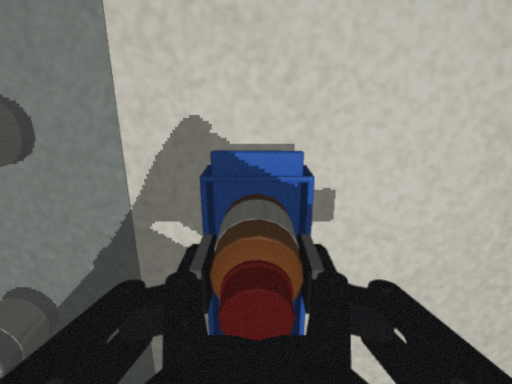

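The yellow-capped bottle (cap at 257,193) stands in the near blue compartment. The amber bottle (cap at 256,300) hangs centred between the far compartment's walls. Carrying on.

Run:
```python
from m import *
place("amber_red");snap("w4")
pl=pick("vial",25);over("vial",pl);snap("w5");print(bot.read_state()["clock"])
```

```text
set True [ 545.2 -323.8   55.5] [-0.5 -1.2  4.5]
clock 18.375
vial grip 29.4 clock 22.1167
lifted 29.5 [ 0.23  0.38 -1.23]
26.075
```

View pics/w4.png

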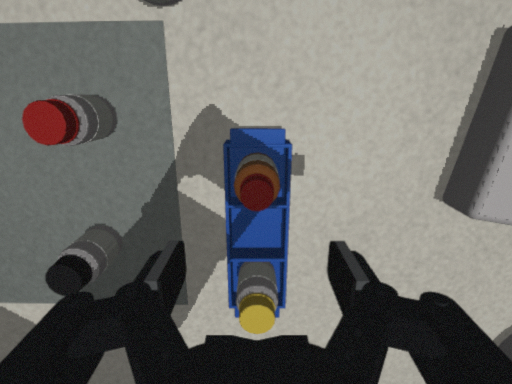

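View pics/w5.png

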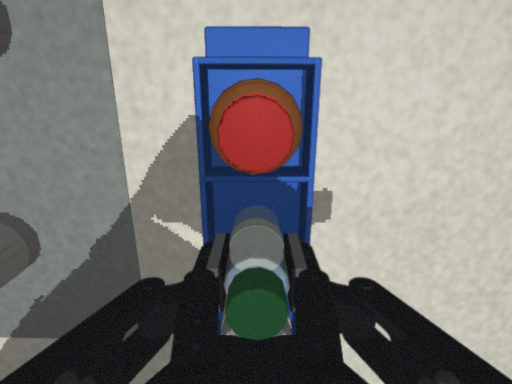

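Amber_red stands in the far compartment (256,185), and the vial (257,300) is centred over the middle one. Next I'll place it, then pick up white_red and check the green carrier with the wrist camera.

Run:
```python
from m import *
place("vial");snap("w6")
k="white_red";pl=pick(k);bot.move_joints(list(pl[2]));snap("w7");print(bot.read_state()["clock"])
c=dict(np.load("w7.npz"))
m=cmask(c["image"],"green",80,25);P,uv=points(c,m,c);print("z",np.percentile(P[:,2],[5,50,95]))
r=P[(P[:,2]>27)&(P[:,2]<38)];gy=np.array([-gx[1],gx[0]]);l=np.c_[(r[:,:2]-GR)@gx,(r[:,:2]-GR)@gy]
print("rim local x,y range",np.percentile(l,[.5,99.5],axis=0).round(1))
i=l[abs(l[:,1])<24];h,e=np.histogram(i[:,0],np.arange(-90,91,3));print([(int(a),int(n)) for a,n in zip(e,h) if n])
for a in(-50,-10,30): t=l[(l[:,0]>a)&(l[:,0]<a+25)];print(a,np.percentile(t[:,1],[1,99]).round(1) if len(t) else None)
```

```text
set True [ 479.2 -323.5   55. ] [0.6 0.1 3.7]
clock 28.3333
white_red grip 45.0 clock 31.3083
lifted 44.8 [-0.31  0.02 -0.45]
34.2167
z [ 4.55615576  6.30915956 32.85688757]
rim local x,y range [[ -1.3 -34. ]
 [ 83.6  34.2]]
[(63, 47), (66, 141), (69, 140), (72, 140), (75, 141), (78, 142), (81, 144)]
-50 None
-10 [-34.1  34. ]
30 [-34.1  34.3]
```

View pics/w6.png

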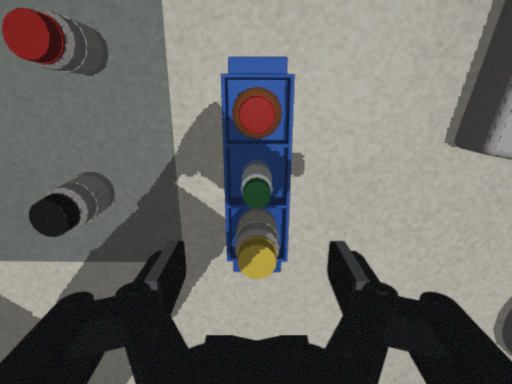

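View pics/w7.png

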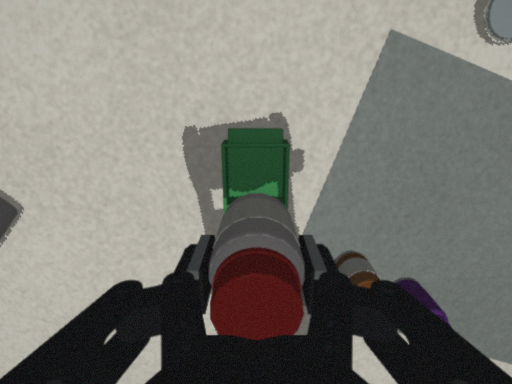

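Three kit items stand in the blue carrier. The wrist view puts the green carrier within about 1 mm of my estimate. Placing white_red, then amber_white.

Run:
```python
from m import *
k="white_red";over(k,best(SLOT[k],ZT,[PSI[k]]));place(k);snap("w8")
k="amber_white";pl=pick(k);over(k,pl);snap("w9");print(bot.read_state()["clock"])
```

```text
set True [514.6 310.8  55.6] [ 0.1 -0.9  6.7]
clock 37.5917
amber_white grip 42.8 clock 40.825
lifted 43.2 [-0.48  1.03 -0.53]
44.3333
```

View pics/w8.png

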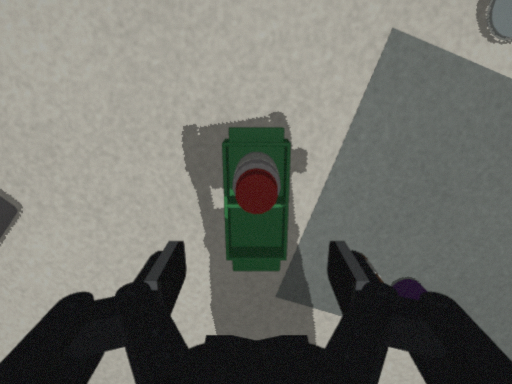

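View pics/w9.png

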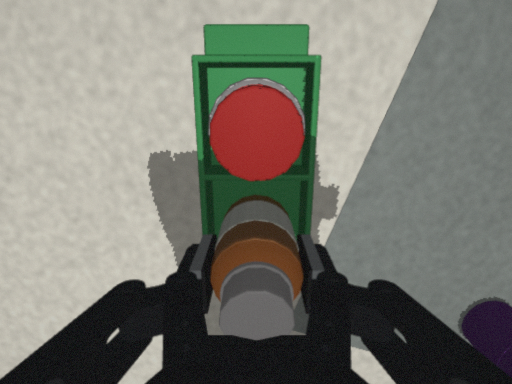

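White_red (256,190 and 257,130) stands in the far green compartment. The amber bottle (257,300) is lined up over the near one.

Run:
```python
from m import *
place("amber_white");snap("w10")
bot.move_joints([0.0,-0.5,1.5,0,1.9,0]) if False else bot.move_to([330,0,330],q(0))
for n in("top","side"):
    c=bot.read_camera(n);cv2.imwrite(f"pics/{n}9.png",c["image"]);np.savez(f"{n}9.npz",**c)
print(bot.read_state()["clock"])
for n in("top","side"):
    c=dict(np.load(n+"9.npz"));P,uv=points(c,np.ones(c["depth"].shape,bool))
    X=np.zeros(c["depth"].shape+(3,));X[uv[:,1],uv[:,0]]=P
    reg=(X[...,0]>370)&(X[...,0]<800)&(abs(X[...,1])<400)&(X[...,2]>73)&(X[...,2]<105)
    for a,ce,bb,m in blobs(reg,8):
        p=X[m];print(n,a,ce,np.median(c["image"][m],0),"mid",((p.min(0)+p.max(0))/2).round(1),"top",np.percentile(p[:,2],80).round(1))
```

```text
set True [452.1 289.4  55.4] [-1.3  2.5  4.3]
clock 46.4917
48.2583
top 162 [208.4 147.4] [ 98.5 103.5  99.5] mid [752.9 121.9  85.4] top 91.1
top 546 [331.7 155.6] [110.  62.  42.] mid [ 745.3 -232.4   82.9] top 86.9
top 123 [364.5 225.4] [36. 39. 95.] mid [ 544.8 -322.    85.7] top 95.0
top 165 [136.  229.3] [ 33.  38. 100.] mid [514.3 309.8  84.7] top 91.2
top 77 [365.4 249.4] [52. 83. 43.] mid [ 478.  -322.3   84.8] top 91.6
top 129 [142.5 252.6] [109. 116. 116.] mid [451.3 288.8  87.6] top 95.5
top 149 [296.4 256.3] [33. 34. 33.] mid [ 453.5 -132.5   82.6] top 86.2
top 145 [223.2 266.3] [89. 42. 69.] mid [420.6  66.5  81.9] top 87.0
top 169 [365.7 273.4] [ 45. 117. 125.] mid [ 412.3 -321.5   84.7] top 92.2
side 92 [305.8 110.9] [24.  27.5 98. ] mid [ 545.1 -321.1   83.6] top 91.8
side 358 [233.9 118.9] [144.  69.  31.] mid [ 744.5 -232.7   80.4] top 83.9
side 64 [327.7 115. ] [ 60.5 105.   42.5] mid [ 478.3 -323.2   82.9] top 88.3
side 123 [349.8 119. ] [ 56. 149. 167.] mid [ 411.7 -320.8   82.1] top 88.4
side 131 [323.8 160.3] [23. 20. 21.] mid [ 453.9 -131.8   79.5] top 83.3
side 283 [184.4 205.5] [120. 121. 120.] mid [751.5 122.1  82.2] top 87.8
side 175 [321.9 220.1] [115.  42.  85.] mid [420.5  68.3  79. ] top 82.9
side 212 [286.6 297.3] [151.  150.  151.5] mid [452.  289.3  84.1] top 93.0
side 283 [254.8 299. ] [ 29.  31. 133.] mid [514.6 310.9  82.7] top 88.7
```

View pics/top9.png

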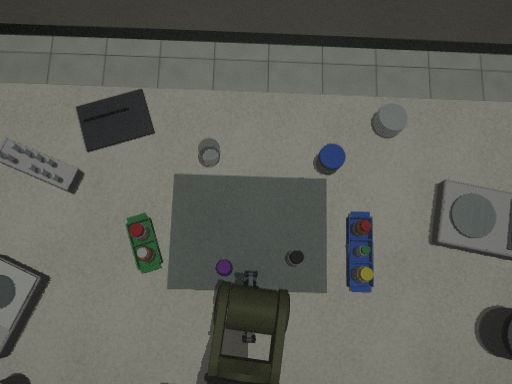

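View pics/side9.png

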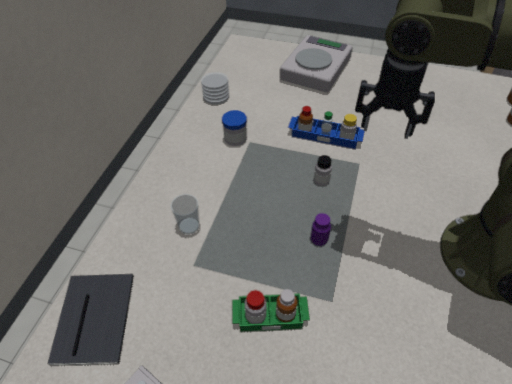

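View pics/w10.png

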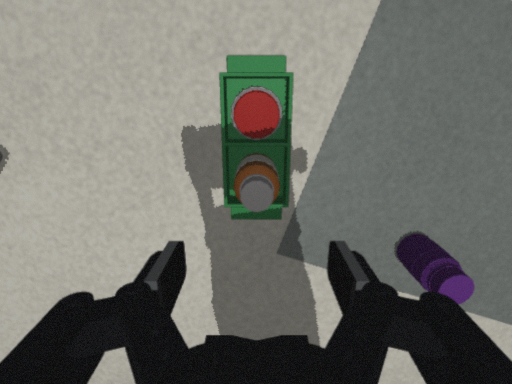

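Run:
```python
from rig import bot
bot.dwell(0.3);print(bot.finish_job())
```

```text
the job is handed in; nothing more can be done
None
```

Both kits are made up and the job is handed in, at about 48.6 s on the robot's clock; the system gives no verdict.

- **Blue carrier:** white bottle with the yellow cap in the near compartment, vial in the middle, amber bottle with the red cap in the far one.
- **Green carrier:** amber bottle with the white cap in the near compartment, white bottle with the red cap in the far one.

Each one was lowered until the force sensor felt the floor (tool at 55.0–55.6 mm; about 55 expected), then released.

**Last checks:**
- **Placed bottles:** in the final top and side views, all five stand upright within about 3 mm of their compartment centres. Their caps are about 4–8 mm higher than on the bench, where 5 mm is the carrier floor's thickness.
- **Left in place:** the spare bottle, beaker, jar and purple look-alike are within about 1 mm of their starting places.

**Disagreements:**
- The top camera reads heights about 3 mm more than the side camera, which is roughly the calibration error.
- The views put the blue carrier's centre at x = 478.4 to 480 mm. I used 479.3, well inside the compartment clearance.
- One script stopped on a print error just after the first grip. The arm held still and I carried on from there.

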